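# Make up the sick-call tray and the polishing tray

### The arm

A 7-joint arm with a two-finger parallel gripper is mounted at the origin on the work surface. World frame = base frame: x ahead of the robot, y to its left, z up, the work surface at z = 0. Lengths are in m, angles in rad, forces in N, time in s.
With the tool pointing down it reaches from about 0.425 to 0.95 m from the base axis. Payload 4.7 kg.
Tool frame: the origin (TCP) lies on the centre line of the jaws, within the pads' length; the fingertips stand 8 mm ahead of it and the grasp point (between the pads) lies 11 mm behind it; z points along the fingers, y is the line along which they close (so a half turn about z gives the same grasp; the last joint's range is limited). The gripper opens to 87 mm and grips with 3 to 60 N. Pads are 19 mm wide; open, the fingers measure 117 mm over their backs; the gripper's body (75 mm by 190 mm) begins 51 mm behind the grasp point.
Start: joints at [-1.25, 0.469, -0.049, 1.532, 0.024, 1.141, -0.082], TCP at [0.231, 0.634, 0.231] pointing down, gripper open.
Joint ranges: [-2.59, 2.59], [-0.33, 1.99], [-1.39, 1.29], [0.1, 2.45], [-1.04, 4.18], [0.21, 1.99], [-2.66, 2.66]. Speed limits (rad/s): [2.57, 2.57, 3.14, 3.14, 3.14, 3.14, 3.14].

### API

Orientations are given as [roll, pitch, yaw] about the fixed x, y, z axes, in that order (R = Rz(yaw) Ry(pitch) Rx(roll)).
In Python, from rig import manip gives the robot as it stands. The module is installed in compiled form; this text tells all that it offers.
- The arm moves only by the tool servo_tool, never from a script. Its argument "rows" is a list of rows, each an object with "offset": the shift along the tool's x, y, z in fractions of the full range, 1 being 100 cm, a list of three; "delta_rot": the turn, a rotation vector about the tool's x, y, z in fractions of the full range, 1 being pi rad, a list of three. A call has 1 to 5 rows; each row is the pose to reach, as a shift and turn from the pose commanded when the call began, along the tool's axes at that moment; what a row does not reach only later rows make up. A row lasts 1/8 s, in which the tool goes at most 62.5 mm and 10.7 degrees, less where a joint would pass 70% of its speed; a pose out of reach is approached as far as the arm can. No shift or turn number may pass 1 either way. A call with a gripper value outside its range is refused whole. "jaw" is the closure, from -1 (fully open) to 1 (shut), set as the call begins (left out, the last holds). The fingers move at their own pace and stop on an object; "newtons" is the grip in N (left out, the last holds). Time passes only in rows, so rows that repeat a pose let the fingers close. It gives the time, the measured TCP pose, the force, the opening and the grip force at its end, in the units of the state.
- manip.observe(): the state, without advancing time (a new reading comes with each control period).
- manip.get_image(name): name is "scene" or "top" or "wrist"; returns the picture (480x640x3 uint8, red, green, blue); there is no depth.
- manip.camera_model(name): a dict with "mtx" (3x3 intrinsics, pixels), "R" (3x3) and "t" (3): a world point X has camera coordinates R X + t; the wrist camera has in their place "tool_from_camera" (4x4, takes a point from camera to tool coordinates, whose origin is the TCP and whose axes are the flange's). Camera axes: x right, y down, z forward; pixel columns grow to the right and rows downward; lengths in m; the calibration is good to about 2 mm. A picture is of the moment at which its call begins: read the wrist's pose just before it. camera_model takes no time and is no camera call.
- manip.close_job(): hands the job in; it is judged then, once.
The state is a dict: "t": time; "joints": joint angles; "joint_vel": joint speeds; "joint_efforts": joint torques, N m; "tool_pos": TCP position; "orientation": TCP orientation; "force": force on the tool from outside, world axes, zero at the start; "moment": the same for the moment, N m; "gripper_width": opening from 0.0 (shut) to 1.0 (fully open); "grip_force": force on a finger pad.
Only numpy, scipy, OpenCV 4.12 (cv2) and the standard library are available. Lean on these libraries where they do the work, as an engineer would, in place of code of your own. Each camera call takes 0.05 s, during which the arm holds its last target. There are 200 camera calls.

### The job

Make up the two kits on the sacristy table, one thing to a pocket, each standing upright and flat on its pocket's floor: the three-pocket tray gets the tallest snuffer head, the smallest snuffer head and the cork block (lying flat), and the two-pocket tray gets the pyx and the crucifix. Within a tray any pocket will do. Leave the middle-sized snuffer head standing in its place in the stand.

Things in the scene. Friction and masses are not known exactly. Their poses are not given: they have to be found in the camera images.
- snuffer_small: the smallest of three brass candle snuffer heads of like shape: a bell-shaped cone, mouth down, 34 mm across at the foot, narrowing to a plain upright round stem 14 mm in diameter from 28 to 60 mm above the underside (total height 60 mm); about 60 g; loose, at the start upright in one of the stand's slots (any of the three). Origin: centre of the underside; z up the stem.
- snuffer_middle: the middle-sized of three brass candle snuffer heads of like shape: a bell-shaped cone, mouth down, 44 mm across at the foot, narrowing to a plain upright round stem 14 mm in diameter from 38 to 74 mm above the underside (total height 74 mm); about 100 g; loose, at the start upright in one of the stand's slots (any of the three). Origin: centre of the underside; z up the stem.
- snuffer_large: the tallest and widest of three brass candle snuffer heads of like shape: a bell-shaped cone, mouth down, 56 mm across at the foot, narrowing to a plain upright round stem 14 mm in diameter from 52 to 88 mm above the underside (total height 88 mm); about 170 g; loose, at the start upright in one of the stand's slots (any of the three). Origin: centre of the underside; z up the stem.
- pyx: pewter-grey round box with a domed cover that does not come off: straight side 50 mm in diameter from 0 to 38 mm height, then the dome with a small knob, 60 mm high in all; about 180 g; loose, upright on the table. Origin: centre of the underside; z up.
- crucifix: small brass cross standing on a stepped foot, 96 mm high, about 300 g, loose, upright on the table. Foot 40 mm (x) by 52 mm (y), 9 mm high, with a second step 28 x 36 mm up to 17 mm. The upright is 10 mm thick in x and 12 mm wide in y; the crossbar runs along y, 52 mm long, 10 mm thick in x, 66 to 78 mm above the underside. Origin: centre of the underside; z up the cross.
- cork_block: pale cork polishing block, 36 mm (x) by 60 mm (y) by 44 mm high, about 50 g, loose, lying flat on the table. Origin: centre of the underside; z up.
- tray_three: dark wooden kit tray with three square pockets in one row, 258 x 90 mm outside, 14 mm high, fixed to the table. Each pocket is 78 mm square inside, its floor 6 mm above the table and its walls 8 mm high; walls are 6 mm thick. Origin: centre of the underside, x along the row, z up; pocket centres at y = 0 and x = -84, 0 and +84 mm. It may be on the left or the right of the table.
- tray_two: dark wooden kit tray with two square pockets in one row, 174 x 90 mm outside, 14 mm high, fixed to the table. Each pocket is 78 mm square inside, its floor 6 mm above the table and its walls 8 mm high; walls are 6 mm thick. Origin: centre of the underside, x along the row, z up; pocket centres at y = 0 and x = -42 and +42 mm. It may be on the left or the right of the table.
- stand: pale ash stand, 74 mm (x) by 264 mm (y), fixed to the table, with three 72 mm wide slots running along x, centred at y = -84, 0 and +84 mm; slot floors 10 mm and the ribs between them 22 mm above the table. Origin: centre of the underside; z up. A snuffer head stands in the middle of each slot at the start.
Mind the look-alikes: they are no part of the job. What is shaped like the snuffer_small but blue or green is not meant.

How it is judged:
At the end, for the whole second after the job is handed in: Each named thing is alone in a pocket of its tray (origin within 25 mm of its centre along each tray axis, underside within 4 mm of the floor, tilt under 0.1 rad), released and at rest; the middle snuffer head is upright, within 20 mm of its start ((x of snuffer_large in the frame of tray_three between -0.109 and -0.059 m or x of snuffer_large in the frame of tray_three between -0.025 and 0.025 m or x of snuffer_large in the frame of tray_three between 0.059 and 0.109 m) and y of snuffer_large in the frame of tray_three between -0.025 and 0.025 m and z of snuffer_large in the frame of tray_three between 0.002 and 0.01 m and angle between each of snuffer_large, snuffer_small, cork_block, pyx, crucifix, snuffer_middle's own z axis and vertical below 0.1 rad and linear speed of each of snuffer_large, snuffer_small, cork_block, pyx, crucifix below 0.02 m/s and contact force between each of snuffer_large, snuffer_small, cork_block, pyx, crucifix and the fingers below 0.1 N and (x of snuffer_small in the frame of tray_three between -0.109 and -0.059 m or x of snuffer_small in the frame of tray_three between -0.025 and 0.025 m or x of snuffer_small in the frame of tray_three between 0.059 and 0.109 m) and y of snuffer_small in the frame of tray_three between -0.025 and 0.025 m and z of snuffer_small in the frame of tray_three between 0.002 and 0.01 m and (x of cork_block in the frame of tray_three between -0.109 and -0.059 m or x of cork_block in the frame of tray_three between -0.025 and 0.025 m or x of cork_block in the frame of tray_three between 0.059 and 0.109 m) and y of cork_block in the frame of tray_three between -0.025 and 0.025 m and z of cork_block in the frame of tray_three between 0.002 and 0.01 m and (x of pyx in the frame of tray_two between -0.067 and -0.017 m or x of pyx in the frame of tray_two between 0.017 and 0.067 m) and y of pyx in the frame of tray_two between -0.025 and 0.025 m and z of pyx in the frame of tray_two between 0.002 and 0.01 m and (x of crucifix in the frame of tray_two between -0.067 and -0.017 m or x of crucifix in the frame of tray_two between 0.017 and 0.067 m) and y of crucifix in the frame of tray_two between -0.025 and 0.025 m and z of crucifix in the frame of tray_two between 0.002 and 0.01 m and (x of snuffer_large in the frame of tray_three between -0.109 and -0.059 m or x of snuffer_small in the frame of tray_three between -0.109 and -0.059 m or x of cork_block in the frame of tray_three between -0.109 and -0.059 m) and (x of snuffer_large in the frame of tray_three between -0.025 and 0.025 m or x of snuffer_small in the frame of tray_three between -0.025 and 0.025 m or x of cork_block in the frame of tray_three between -0.025 and 0.025 m) and (x of snuffer_large in the frame of tray_three between 0.059 and 0.109 m or x of snuffer_small in the frame of tray_three between 0.059 and 0.109 m or x of cork_block in the frame of tray_three between 0.059 and 0.109 m) and (x of pyx in the frame of tray_two between -0.067 and -0.017 m or x of crucifix in the frame of tray_two between -0.067 and -0.017 m) and (x of pyx in the frame of tray_two between 0.017 and 0.067 m or x of crucifix in the frame of tray_two between 0.017 and 0.067 m) and distance of snuffer_middle from where it was at the start of the episode below 0.02 m); the robot touches nothing.
It also fails if it takes over 136 s, if anything falls off the work surface, if the arm or the gripper's body presses on something with over 40 N, if the wrist force passes 120 N, or if a joint passes its speed limit or range.

## Working session

There is one attempt and no reset: what is moved stays moved. The work goes in short steps, Python scripts to look and compute and a tool call to move; the robot and the scene stay as the last step left them, time stands still between calls to the robot, and variables do not carry over. Pictures are saved under pics/ and viewed, at most 14 in all, crops included, and the job is handed in when it is done.

Besides the shell and the picture viewer there is one more tool, called after "Emit:" as name(argument=value, ...), one argument or row to a line, values as JSON. servo_tool: Moves the arm, as the interface text tells. Its arguments: {"type":"object","properties":{"rows":{"type":"array","items":{"type":"object","properties":{"offset":{"type":"array","items":{"type":"number"}},"delta_rot":{"type":"array","items":{"type":"number"}}}}},"jaw":{"type":"number"},"newtons":{"type":"number"}},"required":["rows"]}

```bash
mkdir -p pics
python3 - <<'E'
from rig import manip
import cv2,numpy as np
for n in("top","scene"):
    im=manip.get_image(n); cv2.imwrite(f"pics/{n}0.png",im[:,:,::-1])
    c=manip.camera_model(n); print(n,{k:np.round(v,4).tolist() for k,v in c.items()})
print(manip.camera_model("wrist")); print(manip.observe())
E
```

```text
top {'mtx': [[452.7106, 0.0, 313.3395], [0.0, 452.7106, 233.2431], [0.0, 0.0, 1.0]], 'R': [[-0.0287, -0.9993, 0.0231], [-0.9847, 0.0243, -0.1728], [0.1722, -0.0277, -0.9847]], 't': [-0.0014, 0.579, 0.793]}
scene {'mtx': [[447.2846, 0.0, 324.8009], [0.0, 447.2846, 240.6285], [0.0, 0.0, 1.0]], 'R': [[0.205, 0.9787, 0.0075], [0.6193, -0.1238, -0.7753], [-0.7579, 0.1636, -0.6315]], 't': [-0.1279, -0.3538, 1.2777]}
{'mtx': array([[374.12524013,   0.        , 324.17811813],
       [  0.        , 374.12524013, 237.34542243],
       [  0.        ,   0.        ,   1.        ]]), 'tool_from_camera': array([[-4.27247058e-04, -9.70618604e-01, -2.40622824e-01,
         6.55545522e-02],
       [ 9.99999484e-01, -6.36496460e-04,  7.91896896e-04,
        -1.12878705e-03],
       [-9.21785435e-04, -2.40622362e-01,  9.70618375e-01,
        -1.54587401e-01],
       [ 0.00000000e+00,  0.00000000e+00,  0.00000000e+00,
         1.00000000e+00]])}
{'t': 0.1, 'joints': array([-1.24990077,  0.46933059, -0.04858798,  1.53354715,  0.02409454,
        1.1409675 , -0.08227391]), 'joint_vel': array([ 0.00062309, -0.00223583,  0.00030951, -0.00505441, -0.00020174,
        0.00155859,  0.0001541 ]), 'joint_efforts': array([ 1.08005013e-03, -5.09168959e+01, -8.09089048e-02, -2.36828774e+01,
       -6.14403561e-02,  3.44347651e-02,  4.72991007e-05]), 'tool_pos': array([0.23114228, 0.63365603, 0.22963625]), 'orientation': array([-3.13992618e+00,  5.38954710e-05,  2.79184314e+00]), 'force': array([-0.81308484,  0.29983879, -0.13567351]), 'moment': array([ 0.01916002,  0.01028378, -0.00781573]), 'grip_force': 0.0, 'gripper_width': 0.9999271130118036}
```

View pics/top0.png

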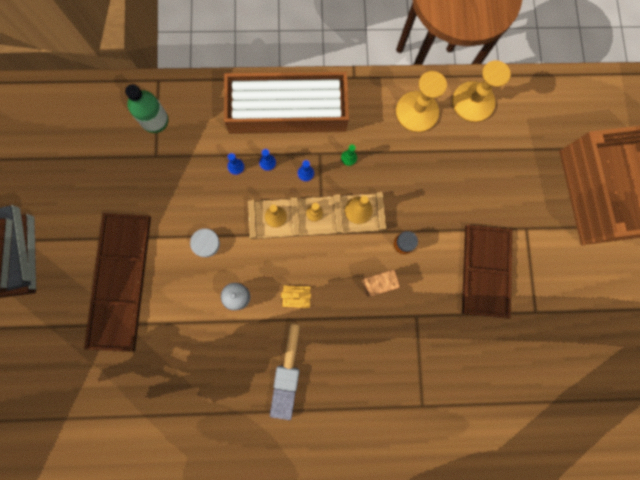

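View pics/scene0.png

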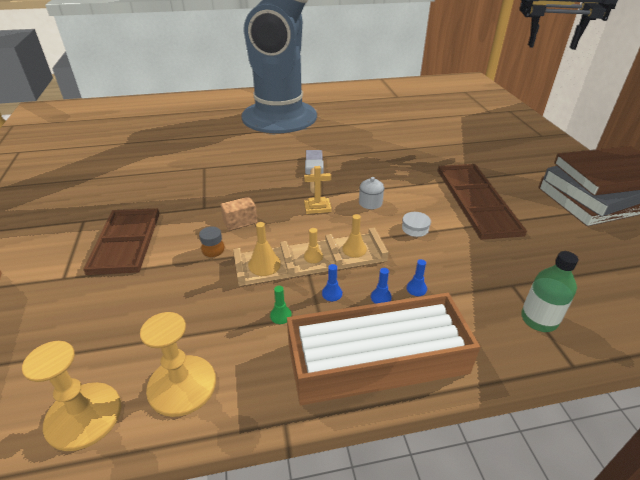

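In the top view, tray_three is at (120,282) and tray_two at (487,270). The stand holds the middle (275,214), small (316,212) and large (360,208) snuffers.

- **Snuffer look-alikes:** blue at (235,163), (267,159) and (306,170), green at (349,155); big yellow candlesticks at (418,108) and (475,98).
- **Pyx:** the grey one with a knob, at (235,296), not the flat tin (204,242) or the jar (406,242).
- **Crucifix:** (297,296).
- **Cork:** (381,283), not the brush (285,390).

Next I measure, and take one close crop to check these choices.

```bash
cat > h.py <<'E'
import numpy as np,cv2
from rig import manip
C={n:manip.camera_model(n) for n in("top","scene")}
def ray(n,p):
    c=C[n]; R,t=np.array(c["R"]),np.array(c["t"])
    return -R.T@t, R.T@np.linalg.inv(c["mtx"])@[p[0],p[1],1.]
def onz(n,p,z):
    o,d=ray(n,p); return o+d*(z-o[2])/d[2]
def tri(p,q):
    (a,d),(b,e)=ray("top",p),ray("scene",q)
    s=np.linalg.lstsq(np.c_[d,-e],b-a,rcond=None)[0]; u,v=a+d*s[0],b+e*s[1]
    return (u+v)/2,np.linalg.norm(u-v)
E
python3 - <<'E'
from h import *
im=cv2.imread("pics/top0.png"); sc=cv2.imread("pics/scene0.png")
a=cv2.resize(im[180:320,180:440],None,fx=3,fy=3,interpolation=2)
b=cv2.resize(sc[140:290,220:430],None,fx=3,fy=3,interpolation=2)
cv2.imwrite("pics/c1.png",a); cv2.imwrite("pics/c2.png",b)
hsv=cv2.cvtColor(im,cv2.COLOR_BGR2HSV)
def big(m,x0,y0,x1,y1):
    z=np.zeros_like(m); z[y0:y1,x0:x1]=m[y0:y1,x0:x1]
    return max(cv2.findContours(z,0,1)[0],key=cv2.contourArea)
for n,(r),z in(("t3",(80,200,165,360),.014),("t2",(450,215,520,325),.014),("stand",(240,185,392,245),.022)):
    g=im[:,:,2]
    m=(g<90).astype(np.uint8)*255 if n!="stand" else ((hsv[:,:,2]>165)).astype(np.uint8)*255
    m=cv2.morphologyEx(m,cv2.MORPH_CLOSE,np.ones((9,9)))
    c=big(cv2.morphologyEx(m,cv2.MORPH_OPEN,np.ones((5,5))),*r)
    w=np.array([onz("top",p[0],z)[:2] for p in c],np.float32)
    (cx,s,ang)=cv2.minAreaRect(w); print(n,np.round(cx,4),np.round(s,4),round(ang,2),cv2.boundingRect(c), cv2.contourArea(c))
for p,q in(((275,209),None),): pass
print([hsv[y,x].tolist() for x,y in((120,282),(150,200),(487,270),(255,225),(275,214),(235,296),(297,296),(381,283))])
E
```

```text
t3 [0.4959 0.351 ] [0.2866 0.1469] 3.39 (80, 212, 82, 148) 7478.0
t2 [ 0.5023 -0.3484] [0.0957 0.1815] 84.02 (460, 225, 51, 94) 4120.5
stand [ 0.6124 -0.0209] [0.2863 0.0992] 88.56 (240, 194, 150, 51) 6023.0
[[10, 180, 65], [15, 160, 107], [9, 177, 82], [18, 139, 154], [18, 189, 127], [90, 4, 138], [20, 181, 230], [14, 147, 205]]
```

View pics/c1.png

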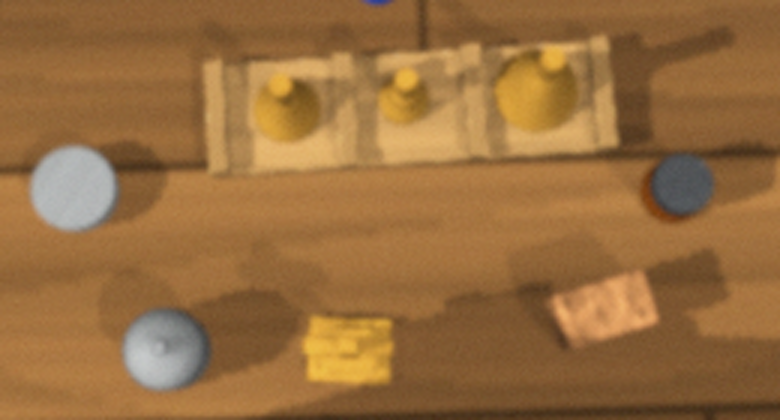

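View pics/c2.png

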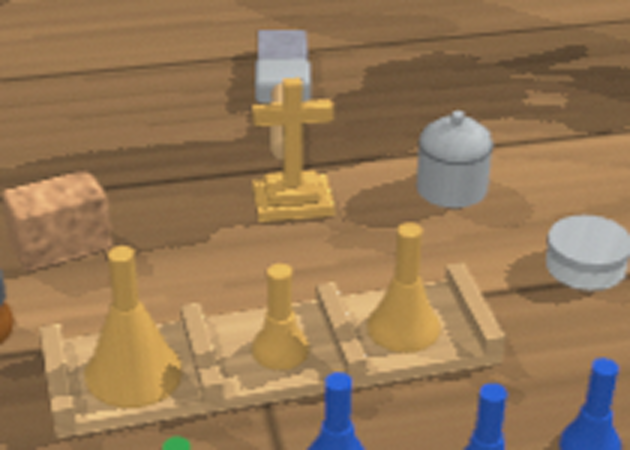

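The crops confirm the choice. c1 (3x top view) shows the stem tops at middle (282,83), small (406,75) and large (555,57). The knobbed pyx is at (160,345), the cross at (347,345), and the cork's top face around (603,310). c2 agrees: three heads increasing small, middle, large in size, and a pyx with a knob at (458,115).

Run:
```python
from h import *
T=lambda x,y:(180+x/3-.33,180+y/3-.33); S=lambda x,y:(220+x/3-.33,140+y/3-.33)
r=lambda v:np.round(v,4)
for n,p,q,z in(("mid",(282,83),(409,230),.084),("small",(406,75),(279,269),.07),("large",(555,57),(122,252),.098),("pyx",(161,345),(458,115),.06),("cross",(347,345),(293,82),.096)):
    X,e=tri(T(*p),S(*q)); print(n,"tri",r(X),round(e,4),"onz",r(onz("top",T(*p),z)))
for n,L,z,f in(("cork",[(548,300),(640,270),(658,322),(572,347)],.044,T),("stand",[(206,62),(606,37),(617,148),(212,174)],.022,T),
  ("foot",[(309,316),(392,318),(391,383),(306,382)],.009,T),
  ("t3",[(104,213),(150,215),(134,350),(86,349)],.014,lambda x,y:(x,y)),("t2",[(466,225),(511,227),(509,317),(463,315)],.014,lambda x,y:(x,y))):
    w=np.array([onz("top",f(*p),z)[:2] for p in L],np.float32); rc=cv2.minAreaRect(w)
    print(n,"mean",r(w.mean(0)),"rect",r(rc[0]),r(rc[1]),round(rc[2],1),"edges",[ (round(float(np.linalg.norm(w[i]-w[i-1])),3),round(float(np.degrees(np.arctan2(*(w[i]-w[i-1])[::-1]))),1)) for i in range(4)])
im=cv2.imread("pics/top0.png")
cv2.imwrite("pics/tr.png",np.hstack([cv2.resize(im[205:360,75:165],None,fx=3.5,fy=3.5,interpolation=2),cv2.resize(im[205:360,445:535],None,fx=3.5,fy=3.5,interpolation=2)]))
```

```text
mid tri [0.6218 0.0541 0.0851] 0.0002 onz [0.6221 0.0543 0.084 ]
small tri [ 0.6278 -0.0215  0.0731] 0.0015 onz [ 0.6287 -0.0208  0.07  ]
large tri [ 0.6304 -0.1084  0.0998] 0.0005 onz [ 0.6309 -0.1089  0.098 ]
pyx tri [0.469 0.13  0.061] 0.0004 onz [0.469 0.13  0.06 ]
cross tri [0.4644 0.0182 0.0961] 0.0007 onz [0.4645 0.0185 0.096 ]
cork mean [ 0.4837 -0.1397] rect [ 0.4829 -0.1388] [0.0336 0.0605] 16.3 edges [(0.032, 24.7), (0.06, -73.7), (0.034, -164.1), (0.056, 104.3)]
stand mean [ 0.6203 -0.0253] rect [ 0.6203 -0.0252] [0.0741 0.2615] 2.4 edges [(0.074, 2.7), (0.261, -87.6), (0.074, -177.6), (0.261, 92.3)]
foot mean [0.4649 0.0183] rect [0.465  0.0185] [0.0538 0.0416] 87.5 edges [(0.042, -3.6), (0.053, -92.9), (0.041, 177.5), (0.054, 87.7)]
t3 mean [0.5045 0.3528] rect [0.5041 0.3526] [0.0888 0.2573] 85.6 edges [(0.257, -4.4), (0.089, -93.9), (0.255, 175.3), (0.088, 87.1)]
t2 mean [ 0.5043 -0.3523] rect [ 0.5043 -0.3526] [0.0891 0.1795] 83.1 edges [(0.175, -6.9), (0.089, -94.0), (0.175, 172.7), (0.088, 85.9)]
```

View pics/tr.png

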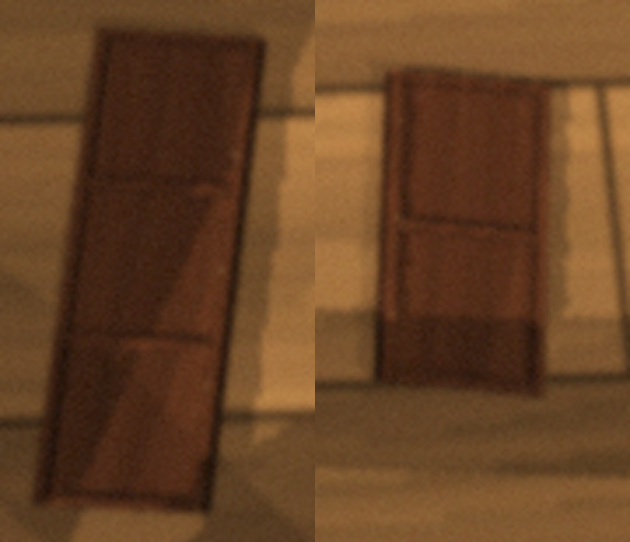

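Sizes and heights match the descriptions: tray_three reads 257x89, tray_two 175x89, the stand 261x74, the cork 60x34, and the triangulated heights are within 3 mm. I'll bring the tool to yaw 90°, so that tool x = world y, tool y = world x and tool z = down. The tall items go in last.

Units first: shifts go in shares of 100 cm and turns go in shares of pi rad. So -198 mm is -0.198, -196 mm is -0.196, 0.61 rad is 0.1942.

Emit:
servo_tool(
  rows=[
    {"offset": [-0.198,-0.196,0],"delta_rot": [0,0,0.1942]},
    {"offset": [-0.198,-0.196,0],"delta_rot": [0,0,0.1942]},
    {"offset": [-0.198,-0.196,0],"delta_rot": [0,0,0.1942]},
    {"offset": [-0.198,-0.196,0],"delta_rot": [0,0,0.1942]},
    {"offset": [-0.198,-0.196,0],"delta_rot": [0,0,0.1942]},
  ],
  jaw=-1,
  newtons=15,
)

```text
t: 0.72
tool_pos: [0.3517, 0.3781, 0.2304]
orientation: [-3.141, 0.001, 2.177]
force: [-0.3, 0.5, 0.6]
gripper_width: 1.004
grip_force: 0.0
```

```bash
cat > g.py <<'E'
import sys,numpy as np
from rig import manip
from scipy.spatial.transform import Rotation as Ro
s=manip.observe(); p=np.array(s["tool_pos"]); R=Ro.from_euler("xyz",s["orientation"])
print("t",round(s["t"],2),"pos",np.round(p,4),"rpy deg",np.round(np.degrees(s["orientation"]),2),"w",round(s["gripper_width"],3),"gf",round(s["grip_force"],1),"F",np.round(s["force"],1),"j",np.round(s["joints"],2))
if len(sys.argv)>4:
    x,y,z,w=map(float,sys.argv[1:5]); G=Ro.from_euler("xyz",[np.pi,0,np.radians(w)])
    print("offset mm",np.round(R.inv().apply(np.array([x,y,z])-p)*1e3,1),"rot",np.round((R.inv()*G).as_rotvec(),4))
E
python3 g.py .469 .130 .231 90
```

```text
t 0.72 pos [0.3517 0.3781 0.2304] rpy deg [-1.7996e+02  7.0000e-02  1.2472e+02] w 1.004 gf 0.0 F [-0.3  0.5  0.6] j [-1.03  0.21  0.15  1.91 -0.03  1.02 -0.26]
offset mm [-270.7  -44.9   -0.3] rot [-4.000e-04  1.400e-03  6.059e-01]
```

In the tool's units: -271 mm is -0.271, -45 mm is -0.045, 0.606 rad is 0.1929.

Emit:
servo_tool(
  rows=[
    {"offset": [-0.271,-0.045,0],"delta_rot": [0,0,0.1929]},
    {"offset": [-0.271,-0.045,0],"delta_rot": [0,0,0.1929]},
    {"offset": [-0.271,-0.045,0],"delta_rot": [0,0,0.1929]},
    {"offset": [-0.271,-0.045,0],"delta_rot": [0,0,0.1929]},
    {"offset": [-0.271,-0.045,0],"delta_rot": [0,0,0.1929]},
  ],
)

```text
t: 1.35
tool_pos: [0.4697, 0.1302, 0.2305]
orientation: [3.141, 0.001, 1.57]
force: [-0.2, 0.4, -0.1]
gripper_width: 0.998
grip_force: 0.0
```

In the tool's units: 130 mm is 0.13, 100 mm is 0.1.

Emit:
servo_tool(
  rows=[
    {"offset": [0,0,0.05]},
    {"offset": [0,0,0.1]},
    {"offset": [0,0,0.13]},
    {"offset": [0,0,0.13]},
  ],
)

```text
$.rows[0]: bad value
```

```bash
python3 g.py .469 .130 .019 90; python3 -c "
from rig import manip;import cv2
cv2.imwrite('pics/w1.png',manip.get_image('wrist')[:,:,::-1])"
```

```text
t 1.35 pos [0.4697 0.1302 0.2305] rpy deg [1.7999e+02 5.0000e-02 8.9930e+01] w 0.998 gf 0.0 F [-0.2  0.4 -0.1] j [-0.72  0.16  0.41  1.99 -0.08  1.01 -0.27]
offset mm [-1.000e-01 -7.000e-01  2.115e+02] rot [ 0.0002  0.0008 -0.0012]
```

View pics/w1.png

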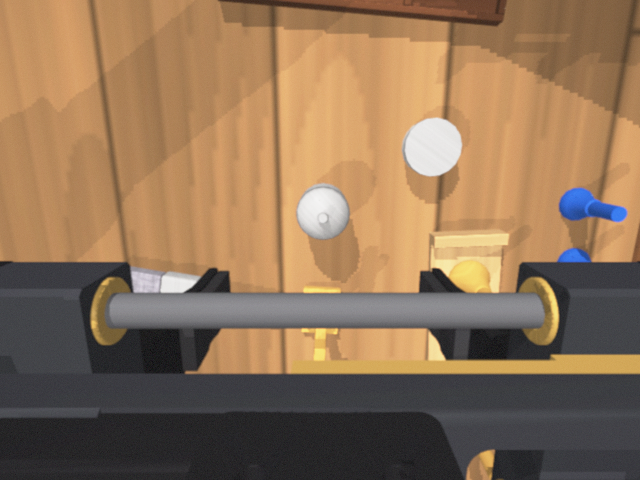

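The wrist view shows the pyx knob at (323,218); a target exactly under the TCP should project to about (324,221), so it agrees. I descend and grip.

In the tool's units: 211 mm is 0.211, 190 mm is 0.19.

Emit:
servo_tool(
  rows=[
    {"offset": [0,0,0.05],"delta_rot": [0,0,0]},
    {"offset": [0,0,0.1],"delta_rot": [0,0,0]},
    {"offset": [0,0,0.15],"delta_rot": [0,0,0]},
    {"offset": [0,0,0.19],"delta_rot": [0,0,0]},
    {"offset": [0,0,0.211],"delta_rot": [0,0,0]},
  ],
)

```text
t: 2.02
tool_pos: [0.4669, 0.1349, 0.0171]
orientation: [-3.138, 0.001, 1.577]
force: [0.7, 0.3, 0.4]
gripper_width: 0.999
grip_force: 0.0
```

Emit:
servo_tool(
  rows=[
    {"offset": [0,0,0],"delta_rot": [0,0,0]},
    {"offset": [0,0,0],"delta_rot": [0,0,0]},
    {"offset": [0,0,0],"delta_rot": [0,0,0]},
    {"offset": [0,0,0],"delta_rot": [0,0,0]},
    {"offset": [0,0,0],"delta_rot": [0,0,0]},
  ],
  jaw=1,
  newtons=20,
)

```text
t: 2.65
tool_pos: [0.4689, 0.1346, 0.0202]
orientation: [3.141, -0.001, 1.576]
force: [-1.2, 0.4, 4.5]
gripper_width: 0.567
grip_force: 20.0
```

Emit:
servo_tool(
  rows=[
    {"offset": [0,0,-0.02],"delta_rot": [0,0,0]},
    {"offset": [0,0,-0.07],"delta_rot": [0,0,0]},
    {"offset": [0,0,-0.12],"delta_rot": [0,0,0]},
    {"offset": [0,0,-0.15],"delta_rot": [0,0,0]},
    {"offset": [0,0,-0.15],"delta_rot": [0,0,0]},
  ],
)

```text
t: 3.28
tool_pos: [0.47, 0.1349, 0.1716]
orientation: [3.137, -0.003, 1.576]
force: [-0.7, -0.0, -1.6]
gripper_width: 0.565
grip_force: 19.9
```

```bash
python3 g.py .4625 -.348 .170 90
```

```text
t 3.27 pos [0.47   0.1349 0.1716] rpy deg [ 1.7974e+02 -1.6000e-01  9.0290e+01] w 0.565 gf 19.9 F [-0.7 -0.  -1.6] j [-0.73  0.24  0.42  2.05 -0.13  0.87 -0.22]
offset mm [-4.828e+02 -1.000e+01  3.000e-01] rot [ 0.0046 -0.0028  0.0051]
```

In the tool's units: -260 mm is -0.26, -205 mm is -0.205.

Emit:
servo_tool(
  rows=[
    {"offset": [-0.04,0,0],"delta_rot": [0,0,0]},
    {"offset": [-0.095,0,0],"delta_rot": [0,0,0]},
    {"offset": [-0.15,0,0],"delta_rot": [0,0,0]},
    {"offset": [-0.205,0,0],"delta_rot": [0,0,0]},
    {"offset": [-0.26,0,0],"delta_rot": [0,0,0]},
  ],
)

```text
t: 3.9
tool_pos: [0.4688, -0.1269, 0.168]
orientation: [-3.139, -0.0, 1.576]
force: [1.6, 0.4, -1.9]
gripper_width: 0.562
grip_force: 20.0
```

In the tool's units: -220 mm is -0.22, -210 mm is -0.21.

Emit:
servo_tool(
  rows=[
    {"offset": [-0.055,0,0],"delta_rot": [0,0,0]},
    {"offset": [-0.11,0,0],"delta_rot": [0,0,0]},
    {"offset": [-0.165,-0.005,0],"delta_rot": [0,0,0]},
    {"offset": [-0.21,-0.01,0],"delta_rot": [0,0,0]},
    {"offset": [-0.22,-0.01,0],"delta_rot": [0,0,0]},
  ],
)

```text
t: 4.53
tool_pos: [0.4587, -0.3489, 0.1679]
orientation: [-3.138, 0.001, 1.57]
force: [-0.1, 0.9, -1.9]
gripper_width: 0.566
grip_force: 19.9
```

```bash
python3 g.py .4625 -.345 .027 90
```

```text
t 4.53 pos [ 0.4587 -0.3489  0.1679] rpy deg [-1.7982e+02  4.0000e-02  8.9950e+01] w 0.566 gf 19.9 F [-0.1  0.9 -1.9] j [ 0.11  0.42  0.61  1.87 -0.29  0.95  0.85]
offset mm [  4.    4.3 140.9] rot [-0.0032  0.0008 -0.0008]
```

In the tool's units: 130 mm is 0.13, 110 mm is 0.11.

Emit:
servo_tool(
  rows=[
    {"offset": [0.004,0.004,0.04],"delta_rot": [0,0,0]},
    {"offset": [0.004,0.004,0.08],"delta_rot": [0,0,0]},
    {"offset": [0.004,0.004,0.11],"delta_rot": [0,0,0]},
    {"offset": [0.004,0.004,0.13],"delta_rot": [0,0,0]},
    {"offset": [0.004,0.004,0.13],"delta_rot": [0,0,0]},
  ],
)

```text
t: 5.15
tool_pos: [0.4642, -0.3402, 0.0378]
orientation: [-3.138, -0.002, 1.576]
force: [-0.4, 0.1, -1.6]
gripper_width: 0.566
grip_force: 19.9
```

```bash
python3 g.py .4625 -.345 .0265 90
```

```text
t 5.15 pos [ 0.4642 -0.3402  0.0378] rpy deg [-1.7981e+02 -1.3000e-01  9.0320e+01] w 0.566 gf 19.9 F [-0.4  0.1 -1.6] j [ 0.19  0.59  0.5   1.95 -0.42  0.7   0.95]
offset mm [-4.8 -1.7 11.2] rot [-0.0033 -0.0023  0.0056]
```

In the tool's units: 11 mm is 0.011, 9 mm is 0.009.

Emit:
servo_tool(
  rows=[
    {"offset": [-0.005,-0.002,0.006],"delta_rot": [0,0,0]},
    {"offset": [-0.005,-0.002,0.009],"delta_rot": [0,0,0]},
    {"offset": [-0.005,-0.002,0.011],"delta_rot": [0,0,0]},
    {"offset": [-0.005,-0.002,0.011],"delta_rot": [0,0,0]},
  ],
)

```text
t: 5.65
tool_pos: [0.4633, -0.3466, 0.0287]
orientation: [3.141, -0.0, 1.576]
force: [-0.5, -0.9, -1.0]
gripper_width: 0.565
grip_force: 19.9
```

Emit:
servo_tool(
  rows=[
    {"offset": [0,0,0],"delta_rot": [0,0,0]},
    {"offset": [0,0,0],"delta_rot": [0,0,0]},
    {"offset": [0,0,0],"delta_rot": [0,0,0]},
  ],
  jaw=-0.5,
)

```text
t: 6.02
tool_pos: [0.4633, -0.3467, 0.0287]
orientation: [3.141, 0.0, 1.576]
force: [0.2, 0.0, -1.0]
gripper_width: 0.736
grip_force: 0.0
```

In the tool's units: -150 mm is -0.15, -110 mm is -0.11.

Emit:
servo_tool(
  rows=[
    {"offset": [0,0,-0.02],"delta_rot": [0,0,0]},
    {"offset": [0,0,-0.06],"delta_rot": [0,0,0]},
    {"offset": [0,0,-0.11],"delta_rot": [0,0,0]},
    {"offset": [0,0,-0.15],"delta_rot": [0,0,0]},
    {"offset": [0,0,-0.15],"delta_rot": [0,0,0]},
  ],
)

```text
t: 6.65
tool_pos: [0.4648, -0.3485, 0.1832]
orientation: [3.134, 0.004, 1.575]
force: [-0.2, -0.2, 0.0]
gripper_width: 0.751
grip_force: 0.0
```

```bash
python3 g.py .4645 .0185 .175 88
```

```text
t 6.65 pos [ 0.4648 -0.3485  0.1832] rpy deg [179.56   0.23  90.26] w 0.751 gf 0.0 F [-0.2 -0.2  0. ] j [ 0.1   0.4   0.62  1.85 -0.28  0.97  0.84]
offset mm [367.    1.3   6.8] rot [0.0077 0.0038 0.0395]
```

In the tool's units: 300 mm is 0.3, 240 mm is 0.24, 0.04 rad is 0.0127.

Emit:
servo_tool(
  rows=[
    {"offset": [0.06,0,0],"delta_rot": [0,0,0]},
    {"offset": [0.12,0,0],"delta_rot": [0,0,0.0127]},
    {"offset": [0.18,0.001,0],"delta_rot": [0,0,0.0127]},
    {"offset": [0.24,0.001,0],"delta_rot": [0,0,0.0127]},
    {"offset": [0.3,0.001,0],"delta_rot": [0,0,0.0127]},
  ],
)

```text
t: 7.28
tool_pos: [0.4619, -0.0447, 0.1785]
orientation: [-3.141, -0.0, 1.536]
force: [0.8, 0.4, -0.5]
gripper_width: 0.749
grip_force: 0.0
```

In the tool's units: 67 mm is 0.067, 50 mm is 0.05.

Emit:
servo_tool(
  rows=[
    {"offset": [0.05,0,0],"delta_rot": [0,0,0]},
    {"offset": [0.067,0,0],"delta_rot": [0,0,0]},
    {"offset": [0.067,0,0],"delta_rot": [0,0,0]},
  ],
)

```text
t: 7.65
tool_pos: [0.4645, 0.0216, 0.1783]
orientation: [-3.141, 0.0, 1.539]
force: [0.2, 0.5, 0.1]
gripper_width: 0.749
grip_force: 0.0
```

```bash
python3 g.py .4645 .0185 .051 88;python3 -c "
from rig import manip;import cv2
cv2.imwrite('pics/w2.png',manip.get_image('wrist')[:,:,::-1])
cv2.imwrite('pics/s2.png',manip.get_image('scene')[:,:,::-1])"
```

```text
t 7.65 pos [0.4645 0.0216 0.1783] rpy deg [-179.95    0.     88.19] w 0.749 gf 0.0 F [0.2 0.5 0.1] j [-0.59  0.2   0.52  2.1  -0.13  0.88 -0.03]
offset mm [ -3.1   0.2 127.3] rot [-0.001   0.      0.0033]
```

View pics/s2.png

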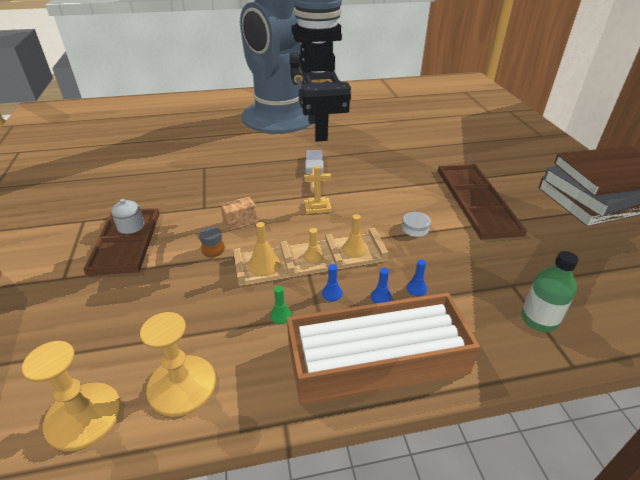

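View pics/w2.png

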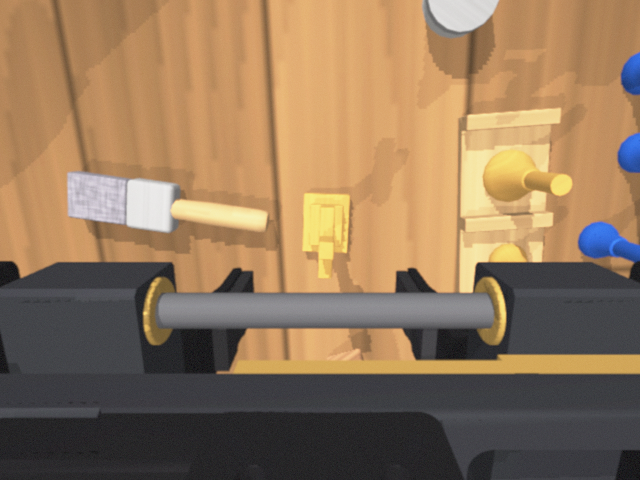

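The pyx stands in tray_two's near pocket (128,217). The crucifix is centred between the fingers (column 326). I descend and grip it below the crossbar.

In the tool's units: 127 mm is 0.127, 110 mm is 0.11.

Emit:
servo_tool(
  rows=[
    {"offset": [-0.003,0,0.04],"delta_rot": [0,0,0]},
    {"offset": [-0.003,0,0.08],"delta_rot": [0,0,0]},
    {"offset": [-0.003,0,0.11],"delta_rot": [0,0,0]},
    {"offset": [-0.003,0,0.127],"delta_rot": [0,0,0]},
    {"offset": [-0.003,0,0.127],"delta_rot": [0,0,0]},
  ],
)

```text
t: 8.38
tool_pos: [0.4639, 0.0155, 0.0506]
orientation: [-3.139, 0.001, 1.533]
force: [-0.3, 0.3, 0.2]
gripper_width: 0.749
grip_force: 0.0
```

Emit:
servo_tool(
  rows=[
    {"offset": [0,0,0],"delta_rot": [0,0,0]},
    {"offset": [0,0,0],"delta_rot": [0,0,0]},
    {"offset": [0,0,0],"delta_rot": [0,0,0]},
    {"offset": [0,0,0],"delta_rot": [0,0,0]},
    {"offset": [0,0,0],"delta_rot": [0,0,0]},
  ],
  jaw=1,
  newtons=30,
)

```text
t: 9.0
tool_pos: [0.4649, 0.0174, 0.0517]
orientation: [3.141, -0.0, 1.536]
force: [0.2, 1.2, 0.2]
gripper_width: 0.269
grip_force: 0.0
```

In the tool's units: -130 mm is -0.13, -100 mm is -0.1.

Emit:
servo_tool(
  rows=[
    {"offset": [0,0,0],"delta_rot": [0,0,0]},
    {"offset": [0,0,-0.02],"delta_rot": [0,0,0]},
    {"offset": [0,0,-0.06],"delta_rot": [0,0,0]},
    {"offset": [0,0,-0.1],"delta_rot": [0,0,0]},
    {"offset": [0,0,-0.13],"delta_rot": [0,0,0]},
  ],
)

```text
t: 9.62
tool_pos: [0.4646, 0.0173, 0.1826]
orientation: [3.142, -0.0, 1.536]
force: [-0.6, 0.6, -3.4]
gripper_width: 0.113
grip_force: 30.0
```

```bash
python3 g.py .546 -.3565 .18 88
```

```text
t 9.62 pos [0.4646 0.0173 0.1826] rpy deg [ 1.800e+02 -1.000e-02  8.799e+01] w 0.113 gf 30.0 F [-0.6  0.6 -3.4] j [-0.61  0.19  0.55  2.09 -0.13  0.89 -0.02]
offset mm [-370.7   94.5    2.5] rot [ 0.     -0.0002 -0.0002]
```

In the tool's units: -240 mm is -0.24, -190 mm is -0.19.

Emit:
servo_tool(
  rows=[
    {"offset": [-0.04,0,0],"delta_rot": [0,0,0]},
    {"offset": [-0.09,0.02,0],"delta_rot": [0,0,0]},
    {"offset": [-0.14,0.04,0],"delta_rot": [0,0,0]},
    {"offset": [-0.19,0.06,0],"delta_rot": [0,0,0]},
    {"offset": [-0.24,0.08,0],"delta_rot": [0,0,0]},
  ],
)

```text
t: 10.25
tool_pos: [0.5364, -0.2263, 0.1806]
orientation: [-3.14, -0.001, 1.536]
force: [1.2, 0.8, -2.2]
gripper_width: 0.111
grip_force: 30.0
```

Emit:
servo_tool(
  rows=[
    {"offset": [-0.045,0.008,0],"delta_rot": [0,0,0]},
    {"offset": [-0.09,0.015,0],"delta_rot": [0,0,0]},
    {"offset": [-0.12,0.015,0],"delta_rot": [0,0,0]},
    {"offset": [-0.131,0.015,0],"delta_rot": [0,0,0]},
    {"offset": [-0.131,0.015,0],"delta_rot": [0,0,0]},
  ],
)

```text
t: 10.88
tool_pos: [0.5464, -0.3563, 0.1808]
orientation: [-3.14, -0.001, 1.535]
force: [-0.1, 0.7, -2.5]
gripper_width: 0.113
grip_force: 30.0
```

```bash
python3 g.py .546 -.3565 .08 88; python3 -c "
from rig import manip;import cv2
im=manip.get_image('scene')[:,:,::-1]
cv2.imwrite('pics/s3.png',cv2.resize(im[60:300,40:300],None,fx=2.3,fy=2.3))"
```

```text
t 10.88 pos [ 0.5464 -0.3563  0.1808] rpy deg [-1.7992e+02 -7.0000e-02  8.7960e+01] w 0.113 gf 30.0 F [-0.1  0.7 -2.5] j [ 0.09  0.53  0.61  1.67 -0.34  1.05  0.78]
offset mm [ -0.3  -0.2 100.8] rot [-0.0013 -0.0012 -0.0008]
```

View pics/s3.png

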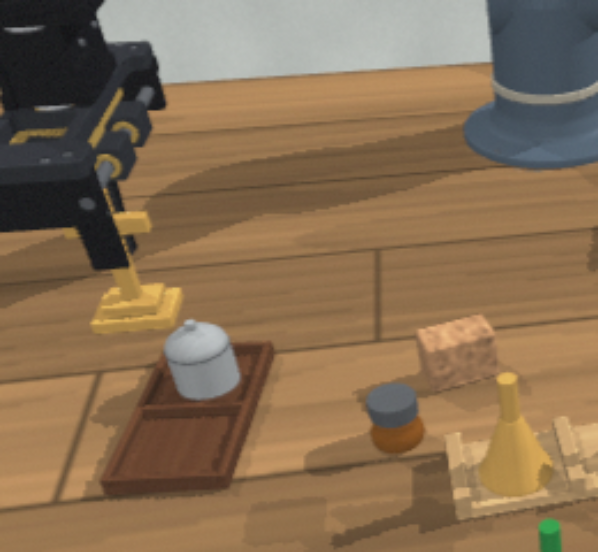

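The crucifix hangs upright, with the front lower edge of its foot at crop (137,330), i.e. px (99.6,203.5). I work out its underside height.

```bash
python3 -c "
from h import *
for p in ((99.6,203),(99.6,204)):
    o,d=ray('scene',p); print(o+d*(.566-o[0])/d[0])"
```

```text
[ 0.566      -0.35376648  0.1292951 ]
[ 0.566      -0.35430631  0.12744985]
```

In the tool's units: 98 mm is 0.098, 85 mm is 0.085.

Emit:
servo_tool(
  rows=[
    {"offset": [0,0,0.03],"delta_rot": [0,0,0]},
    {"offset": [0,0,0.06],"delta_rot": [0,0,0]},
    {"offset": [0,0,0.085],"delta_rot": [0,0,0]},
    {"offset": [0,0,0.098],"delta_rot": [0,0,0]},
    {"offset": [0,0,0.098],"delta_rot": [0,0,0]},
  ],
)

```text
t: 11.55
tool_pos: [0.547, -0.3552, 0.0828]
orientation: [-3.14, -0.002, 1.537]
force: [0.6, 0.1, -1.7]
gripper_width: 0.11
grip_force: 30.0
```

Emit:
servo_tool(
  rows=[
    {"offset": [0,0,0.01],"delta_rot": [0,0,0]},
    {"offset": [0,0,0.016],"delta_rot": [0,0,0]},
    {"offset": [0,0,0.02],"delta_rot": [0,0,0]},
    {"offset": [0,0,0.022],"delta_rot": [0,0,0]},
    {"offset": [0,0,0.022],"delta_rot": [0,0,0]},
  ],
)

```text
t: 12.18
tool_pos: [0.5468, -0.3568, 0.0615]
orientation: [-3.142, -0.0, 1.536]
force: [0.1, -0.5, -2.3]
gripper_width: 0.108
grip_force: 30.0
```

Emit:
servo_tool(
  rows=[
    {"offset": [0,0,0.001],"delta_rot": [0,0,0]},
    {"offset": [0,0,0.002],"delta_rot": [0,0,0]},
    {"offset": [0,0,0.002],"delta_rot": [0,0,0]},
  ],
)

```text
t: 12.55
tool_pos: [0.547, -0.3569, 0.06]
orientation: [3.141, -0.0, 1.536]
force: [-0.9, 1.5, -0.2]
gripper_width: 0.113
grip_force: 30.0
```

Emit:
servo_tool(
  rows=[
    {"offset": [0,0,0],"delta_rot": [0,0,0]},
    {"offset": [0,0,0],"delta_rot": [0,0,0]},
    {"offset": [0,0,0],"delta_rot": [0,0,0]},
    {"offset": [0,0,0],"delta_rot": [0,0,0]},
  ],
  jaw=0.2,
)

```text
t: 13.05
tool_pos: [0.5469, -0.3568, 0.0595]
orientation: [3.142, 0.0, 1.536]
force: [-0.2, -0.5, -0.2]
gripper_width: 0.384
grip_force: 0.0
```

In the tool's units: -120 mm is -0.12, -110 mm is -0.11.

Emit:
servo_tool(
  rows=[
    {"offset": [0,0,-0.02],"delta_rot": [0,0,0]},
    {"offset": [0,0,-0.06],"delta_rot": [0,0,0]},
    {"offset": [0,0,-0.11],"delta_rot": [0,0,0]},
    {"offset": [0,0,-0.12],"delta_rot": [0,0,0]},
    {"offset": [0,0,-0.12],"delta_rot": [0,0,0]},
  ],
)

```text
t: 13.68
tool_pos: [0.5472, -0.357, 0.181]
orientation: [3.139, 0.001, 1.536]
force: [-0.3, -0.2, -0.8]
gripper_width: 0.399
grip_force: 0.0
```

```bash
python3 g.py .4835 -.139 .18 106
```

```text
t 13.68 pos [ 0.5472 -0.357   0.181 ] rpy deg [1.7987e+02 3.0000e-02 8.8000e+01] w 0.399 gf 0.0 F [-0.3 -0.2 -0.8] j [ 0.09  0.53  0.62  1.67 -0.35  1.05  0.78]
offset mm [215.6 -71.3   0.7] rot [ 0.0021  0.0009 -0.3142]
```

In the tool's units: 216 mm is 0.216, 165 mm is 0.165, -0.314 rad is -0.0999.

Emit:
servo_tool(
  rows=[
    {"offset": [0.055,-0.018,0],"delta_rot": [0,0,-0.0318]},
    {"offset": [0.11,-0.036,0],"delta_rot": [0,0,-0.0637]},
    {"offset": [0.165,-0.054,0],"delta_rot": [0,0,-0.0999]},
    {"offset": [0.216,-0.071,0],"delta_rot": [0,0,-0.0999]},
    {"offset": [0.216,-0.071,0],"delta_rot": [0,0,-0.0999]},
  ],
  jaw=-0.7,
)

```text
t: 14.3
tool_pos: [0.4816, -0.1334, 0.1779]
orientation: [-3.138, -0.004, 1.857]
force: [0.5, -1.4, -0.6]
gripper_width: 0.822
grip_force: 0.0
```

```bash
python3 g.py .4835 -.139 .020 106
python3 - <<'E'
from h import *
s=manip.observe(); im=manip.get_image("wrist")[:,:,::-1].copy(); cv2.imwrite("pics/w4.png",im)
E
```

```text
t 14.3 pos [ 0.4816 -0.1334  0.1779] rpy deg [-179.82   -0.25  106.42] w 0.822 gf 0.0 F [ 0.5 -1.4 -0.6] j [-0.27  0.26  0.55  2.02 -0.18  0.91  0.66]
offset mm [ -6.6   0.8 157.9] rot [-0.0031 -0.0043  0.0074]
```

View pics/w4.png

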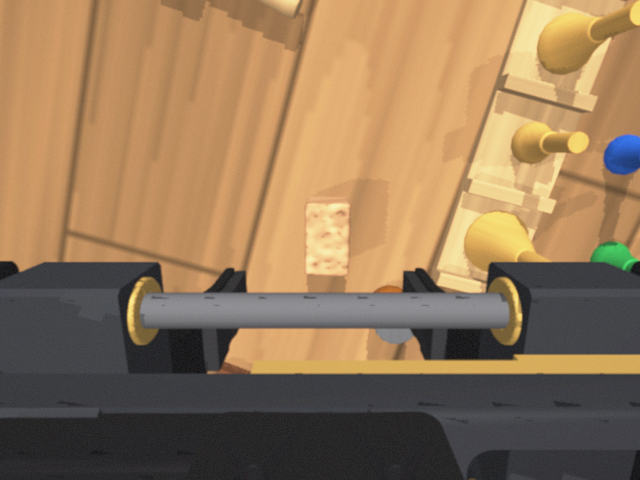

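The cork is centred (328,238) and square to the jaws. The jar at (395,310) is about 60 mm aside, clear of the fingers.

In the tool's units: 159 mm is 0.159, 152 mm is 0.152.

Emit:
servo_tool(
  rows=[
    {"offset": [-0.006,0,0.045],"delta_rot": [0,0,0]},
    {"offset": [-0.006,0,0.09],"delta_rot": [0,0,0]},
    {"offset": [-0.006,0,0.13],"delta_rot": [0,0,0]},
    {"offset": [-0.006,0,0.152],"delta_rot": [0,0,0]},
    {"offset": [-0.006,0,0.159],"delta_rot": [0,0,0]},
  ],
)

```text
t: 14.98
tool_pos: [0.4838, -0.1456, 0.0186]
orientation: [-3.138, -0.001, 1.847]
force: [1.3, -0.0, 0.3]
gripper_width: 0.852
grip_force: 0.0
```

Emit:
servo_tool(
  rows=[
    {"offset": [0,0,0],"delta_rot": [0,0,0]},
    {"offset": [0,0,0],"delta_rot": [0,0,0]},
    {"offset": [0,0,0],"delta_rot": [0,0,0]},
    {"offset": [0,0,0],"delta_rot": [0,0,0]},
    {"offset": [0,0,0],"delta_rot": [0,0,0]},
  ],
  jaw=1,
  newtons=12,
)

```text
t: 15.6
tool_pos: [0.4854, -0.1441, 0.0209]
orientation: [3.141, 0.0, 1.85]
force: [-0.4, 0.6, 2.9]
gripper_width: 0.414
grip_force: 12.0
```

Emit:
servo_tool(
  rows=[
    {"offset": [0,0,0],"delta_rot": [0,0,0]},
    {"offset": [0,0,0],"delta_rot": [0,0,0]},
  ],
)

```text
t: 15.85
tool_pos: [0.4854, -0.1441, 0.0209]
orientation: [3.141, -0.0, 1.85]
force: [-0.6, 2.5, 5.2]
gripper_width: 0.412
grip_force: 12.0
```

In the tool's units: -150 mm is -0.15, -110 mm is -0.11.

Emit:
servo_tool(
  rows=[
    {"offset": [0,0,-0.02],"delta_rot": [0,0,0]},
    {"offset": [0,0,-0.06],"delta_rot": [0,0,0]},
    {"offset": [0,0,-0.11],"delta_rot": [0,0,0]},
    {"offset": [0,0,-0.15],"delta_rot": [0,0,0]},
    {"offset": [0,0,-0.15],"delta_rot": [0,0,0]},
  ],
)

```text
t: 16.48
tool_pos: [0.4869, -0.1448, 0.1731]
orientation: [3.136, 0.002, 1.85]
force: [0.3, 0.1, -0.9]
gripper_width: 0.41
grip_force: 12.0
```

```bash
python3 g.py .4205 .3594 .18 86
```

```text
t 16.48 pos [ 0.4869 -0.1448  0.1731] rpy deg [1.7966e+02 1.2000e-01 1.0599e+02] w 0.41 gf 12.0 F [ 0.3  0.1 -0.9] j [-0.27  0.28  0.57  2.02 -0.2   0.89  0.69]
offset mm [502.9  75.1  -7.5] rot [0.0063 0.001  0.3489]
```

In the tool's units: 270 mm is 0.27, 215 mm is 0.215, 0.349 rad is 0.1111.

Emit:
servo_tool(
  rows=[
    {"offset": [0.05,0.007,0],"delta_rot": [0,0,0.0159]},
    {"offset": [0.105,0.015,0],"delta_rot": [0,0,0.0318]},
    {"offset": [0.16,0.023,0],"delta_rot": [0,0,0.0477]},
    {"offset": [0.215,0.031,0],"delta_rot": [0,0,0.0796]},
    {"offset": [0.27,0.039,0],"delta_rot": [0,0,0.1111]},
  ],
)

```text
t: 17.1
tool_pos: [0.4468, 0.1275, 0.1693]
orientation: [-3.14, 0.001, 1.498]
force: [-0.0, -0.4, -0.1]
gripper_width: 0.415
grip_force: 12.0
```

```bash
python3 g.py .4205 .355 .18 86
```

```text
t 17.1 pos [0.4468 0.1275 0.1693] rpy deg [-1.7989e+02  6.0000e-02  8.5800e+01] w 0.415 gf 12.0 F [-0.  -0.4 -0.1] j [-0.81  0.21  0.51  2.11 -0.13  0.86 -0.3 ]
offset mm [224.9 -42.9 -10.9] rot [-0.0018  0.001  -0.0034]
```

In the tool's units: 225 mm is 0.225, 215 mm is 0.215.

Emit:
servo_tool(
  rows=[
    {"offset": [0.055,-0.01,0],"delta_rot": [0,0,0]},
    {"offset": [0.11,-0.02,0],"delta_rot": [0,0,0]},
    {"offset": [0.165,-0.03,0],"delta_rot": [0,0,0]},
    {"offset": [0.215,-0.04,0],"delta_rot": [0,0,0]},
    {"offset": [0.225,-0.043,0],"delta_rot": [0,0,0]},
  ],
)

```text
t: 17.73
tool_pos: [0.4188, 0.3571, 0.1686]
orientation: [-3.139, 0.001, 1.507]
force: [0.4, -0.2, -0.4]
gripper_width: 0.413
grip_force: 12.0
```

In the tool's units: 125 mm is 0.125, 110 mm is 0.11.

Emit:
servo_tool(
  rows=[
    {"offset": [0,0,0.04],"delta_rot": [0,0,0]},
    {"offset": [0,0,0.08],"delta_rot": [0,0,0]},
    {"offset": [0,0,0.11],"delta_rot": [0,0,0]},
    {"offset": [0,0,0.125],"delta_rot": [0,0,0]},
    {"offset": [0,0,0.125],"delta_rot": [0,0,0]},
  ],
)

```text
t: 18.35
tool_pos: [0.4207, 0.3523, 0.0445]
orientation: [-3.14, 0.002, 1.5]
force: [-0.0, -0.8, -0.9]
gripper_width: 0.415
grip_force: 12.0
```

```bash
python3 g.py .4205 .355 .028 86
```

```text
t 18.35 pos [0.4207 0.3523 0.0445] rpy deg [-1.7991e+02  1.3000e-01  8.5930e+01] w 0.415 gf 12.0 F [-0.  -0.8 -0.9] j [-1.03  0.52  0.33  2.01 -0.27  0.66 -0.6 ]
offset mm [ 2.7 -0.4 16.5] rot [-0.0015  0.0023 -0.0012]
```

Lower, release to about 52 mm, and rise.

In the tool's units: 17 mm is 0.017, 13 mm is 0.013.

Emit:
servo_tool(
  rows=[
    {"offset": [0.002,0,0.008],"delta_rot": [0,0,0]},
    {"offset": [0.002,0,0.013],"delta_rot": [0,0,0]},
    {"offset": [0.002,0,0.017],"delta_rot": [0,0,0]},
    {"offset": [0.002,0,0.017],"delta_rot": [0,0,0]},
  ],
)

```text
t: 18.85
tool_pos: [0.4211, 0.3555, 0.0284]
orientation: [-3.141, 0.0, 1.501]
force: [-0.4, -0.5, -0.3]
gripper_width: 0.412
grip_force: 12.0
```

Emit:
servo_tool(
  rows=[
    {"offset": [0,0,0],"delta_rot": [0,0,0]},
    {"offset": [0,0,0],"delta_rot": [0,0,0]},
    {"offset": [0,0,0],"delta_rot": [0,0,0]},
  ],
  jaw=-0.2,
)

```text
t: 19.23
tool_pos: [0.4213, 0.3557, 0.0287]
orientation: [3.141, -0.0, 1.501]
force: [1.6, -0.0, 0.3]
gripper_width: 0.582
grip_force: 0.0
```

In the tool's units: -160 mm is -0.16, -110 mm is -0.11.

Emit:
servo_tool(
  rows=[
    {"offset": [0,0,-0.02],"delta_rot": [0,0,0]},
    {"offset": [0,0,-0.06],"delta_rot": [0,0,0]},
    {"offset": [0,0,-0.11],"delta_rot": [0,0,0]},
    {"offset": [0,0,-0.16],"delta_rot": [0,0,0]},
    {"offset": [0,0,-0.16],"delta_rot": [0,0,0]},
  ],
)

```text
t: 19.85
tool_pos: [0.4234, 0.3572, 0.1928]
orientation: [3.136, -0.007, 1.501]
force: [-0.3, 0.2, -0.5]
gripper_width: 0.601
grip_force: 0.0
```

```bash
python3 g.py .627 -.021 .185 90
```

```text
t 19.85 pos [0.4234 0.3572 0.1928] rpy deg [179.69  -0.43  85.98] w 0.601 gf 0.0 F [-0.3  0.2 -0.5] j [-1.11  0.32  0.42  1.89 -0.16  0.95 -0.69]
offset mm [-363.   229.6    6.4] rot [ 0.0057 -0.0072 -0.0702]
```

In the tool's units: -250 mm is -0.25, -200 mm is -0.2, -0.07 rad is -0.0223.

Emit:
servo_tool(
  rows=[
    {"offset": [-0.05,0.031,0],"delta_rot": [0,0,0]},
    {"offset": [-0.1,0.062,0],"delta_rot": [0,0,-0.0223]},
    {"offset": [-0.15,0.094,0],"delta_rot": [0,0,-0.0223]},
    {"offset": [-0.2,0.126,0],"delta_rot": [0,0,-0.0223]},
    {"offset": [-0.25,0.158,0],"delta_rot": [0,0,-0.0223]},
  ],
)

```text
t: 20.48
tool_pos: [0.5613, 0.0935, 0.1874]
orientation: [-3.14, 0.0, 1.571]
force: [0.8, 0.5, 0.3]
gripper_width: 0.597
grip_force: 0.0
```

In the tool's units: -118 mm is -0.118, -105 mm is -0.105.

Emit:
servo_tool(
  rows=[
    {"offset": [-0.055,0.028,0],"delta_rot": [0,0,0]},
    {"offset": [-0.105,0.058,0],"delta_rot": [0,0,0]},
    {"offset": [-0.118,0.064,0],"delta_rot": [0,0,0]},
    {"offset": [-0.118,0.064,0],"delta_rot": [0,0,0]},
  ],
)

```text
t: 20.98
tool_pos: [0.6247, -0.0236, 0.1873]
orientation: [-3.139, 0.0, 1.569]
force: [-0.2, 0.4, -0.2]
gripper_width: 0.599
grip_force: 0.0
```

```bash
python3 g.py .626 -.022 .047 90
python3 - <<'E'
from h import *
from scipy.spatial.transform import Rotation as Ro
s=manip.observe(); im=manip.get_image("wrist")[:,:,::-1].copy(); cv2.imwrite("pics/w5.png",im)
c=manip.camera_model("wrist"); T=np.array(c["tool_from_camera"]); R=Ro.from_euler("xyz",s["orientation"]).as_matrix()
for X in((.626,-.022,.07),(.6203,-.0253,.07)):
    q=np.linalg.inv(T)@np.r_[R.T@(np.array(X)-s["tool_pos"]),1]; u=c["mtx"]@q[:3]; print(u[:2]/u[2],q[2])
E
```

```text
t 20.98 pos [ 0.6247 -0.0236  0.1873] rpy deg [-179.87    0.     89.89] w 0.599 gf 0.0 F [-0.2  0.4 -0.2] j [-0.41  0.46  0.52  1.73 -0.26  1.02  0.2 ]
offset mm [  1.6   1.7 140.3] rot [-0.0023  0.     -0.0019]
[327.06035274 231.64234753] 0.279000519994069
[319.44121397 235.95430545] 0.27981193984209407
```

View pics/w5.png

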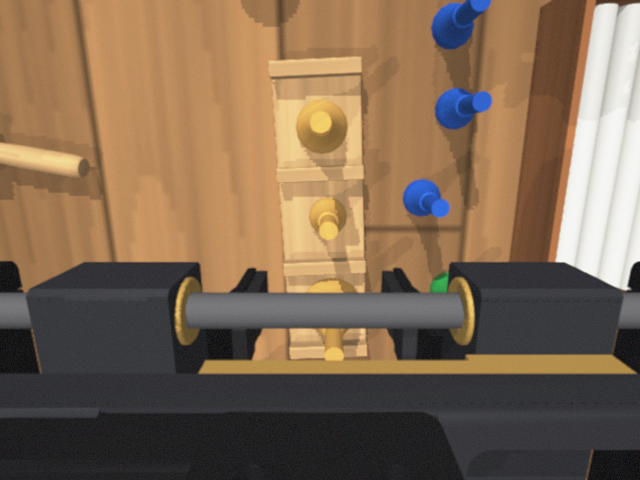

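The small head's stem top is at (329,230), where the prediction was (327,232). I descend on it.

In the tool's units: 140 mm is 0.14, 125 mm is 0.125.

Emit:
servo_tool(
  rows=[
    {"offset": [0.002,0.003,0.045],"delta_rot": [0,0,0]},
    {"offset": [0.002,0.003,0.09],"delta_rot": [0,0,0]},
    {"offset": [0.002,0.003,0.125],"delta_rot": [0,0,0]},
    {"offset": [0.002,0.003,0.14],"delta_rot": [0,0,0]},
    {"offset": [0.002,0.003,0.14],"delta_rot": [0,0,0]},
  ],
)

```text
t: 21.65
tool_pos: [0.6277, -0.0193, 0.048]
orientation: [-3.14, -0.001, 1.573]
force: [0.4, 0.1, -0.7]
gripper_width: 0.598
grip_force: 0.0
```

Emit:
servo_tool(
  rows=[
    {"offset": [0,0,0],"delta_rot": [0,0,0]},
    {"offset": [0,0,0],"delta_rot": [0,0,0]},
    {"offset": [0,0,0],"delta_rot": [0,0,0]},
    {"offset": [0,0,0],"delta_rot": [0,0,0]},
    {"offset": [0,0,0],"delta_rot": [0,0,0]},
  ],
  jaw=1,
  newtons=20,
)

```text
t: 22.28
tool_pos: [0.6283, -0.0209, 0.0486]
orientation: [3.142, -0.0, 1.571]
force: [0.3, 0.2, -1.1]
gripper_width: 0.154
grip_force: 20.0
```

Emit:
servo_tool(
  rows=[
    {"offset": [0,0,0],"delta_rot": [0,0,0]},
    {"offset": [0,0,0],"delta_rot": [0,0,0]},
  ],
)

```text
t: 22.52
tool_pos: [0.6283, -0.0209, 0.0485]
orientation: [-3.141, -0.0, 1.571]
force: [-0.8, 1.1, 1.3]
gripper_width: 0.154
grip_force: 20.0
```

In the tool's units: -135 mm is -0.135, -110 mm is -0.11.

Emit:
servo_tool(
  rows=[
    {"offset": [0,0,-0.02],"delta_rot": [0,0,0]},
    {"offset": [0,0,-0.06],"delta_rot": [0,0,0]},
    {"offset": [0,0,-0.11],"delta_rot": [0,0,0]},
    {"offset": [0,0,-0.135],"delta_rot": [0,0,0]},
    {"offset": [0,0,-0.135],"delta_rot": [0,0,0]},
  ],
)

```text
t: 23.15
tool_pos: [0.63, -0.0212, 0.1871]
orientation: [3.135, -0.001, 1.571]
force: [-0.8, -1.0, -1.1]
gripper_width: 0.151
grip_force: 20.0
```

```bash
python3 g.py .5045 .3528 .18 88
```

```text
t 23.15 pos [ 0.63   -0.0212  0.1871] rpy deg [ 1.7964e+02 -4.0000e-02  8.9990e+01] w 0.151 gf 20.0 F [-0.8 -1.  -1.1] j [-0.41  0.47  0.52  1.72 -0.27  1.02  0.21]
offset mm [ 374.  -125.6    6.5] rot [ 0.0063 -0.0007  0.0348]
```

In the tool's units: 265 mm is 0.265, 210 mm is 0.21.

Emit:
servo_tool(
  rows=[
    {"offset": [0.045,-0.015,0],"delta_rot": [0,0,0]},
    {"offset": [0.1,-0.033,0],"delta_rot": [0,0,0]},
    {"offset": [0.155,-0.052,0],"delta_rot": [0,0,0]},
    {"offset": [0.21,-0.07,0],"delta_rot": [0,0,0]},
    {"offset": [0.265,-0.089,0],"delta_rot": [0,0,0]},
  ],
)

```text
t: 23.78
tool_pos: [0.5379, 0.2456, 0.1828]
orientation: [-3.14, 0.001, 1.571]
force: [1.1, 0.6, -1.6]
gripper_width: 0.156
grip_force: 20.0
```

In the tool's units: 109 mm is 0.109, 100 mm is 0.1.

Emit:
servo_tool(
  rows=[
    {"offset": [0.05,-0.017,0],"delta_rot": [0,0,0]},
    {"offset": [0.095,-0.033,0],"delta_rot": [0,0,0]},
    {"offset": [0.109,-0.037,0],"delta_rot": [0,0,0]},
    {"offset": [0.109,-0.037,0.06],"delta_rot": [0,0,0]},
    {"offset": [0.109,-0.037,0.1],"delta_rot": [0,0,0]},
  ],
)

```text
t: 24.4
tool_pos: [0.5016, 0.3514, 0.0811]
orientation: [-3.14, 0.002, 1.57]
force: [-0.2, 0.9, 0.2]
gripper_width: 0.151
grip_force: 20.0
```

```bash
python3 g.py .5045 .3528 .046 90
```

```text
t 24.4 pos [0.5016 0.3514 0.0811] rpy deg [-1.799e+02  1.400e-01  8.995e+01] w 0.151 gf 20.0 F [-0.2  0.9  0.2] j [-0.97  0.56  0.4   1.84 -0.29  0.81 -0.42]
offset mm [ 1.4  2.9 35.1] rot [-0.0017  0.0024 -0.0008]
```

In the tool's units: 35 mm is 0.035, 32 mm is 0.032.

Emit:
servo_tool(
  rows=[
    {"offset": [0.001,0.003,0.015],"delta_rot": [0,0,0]},
    {"offset": [0.001,0.003,0.026],"delta_rot": [0,0,0]},
    {"offset": [0.001,0.003,0.032],"delta_rot": [0,0,0]},
    {"offset": [0.001,0.003,0.035],"delta_rot": [0,0,0]},
    {"offset": [0.001,0.003,0.035],"delta_rot": [0,0,0]},
  ],
)

```text
t: 25.02
tool_pos: [0.5056, 0.3544, 0.0492]
orientation: [3.141, -0.001, 1.571]
force: [-0.5, -0.3, -0.6]
gripper_width: 0.149
grip_force: 20.0
```

```bash
python3 g.py .5045 .3528 .0445 90
```

```text
t 25.02 pos [0.5056 0.3544 0.0492] rpy deg [ 1.7996e+02 -5.0000e-02  9.0000e+01] w 0.149 gf 20.0 F [-0.5 -0.3 -0.6] j [-0.95  0.6   0.38  1.85 -0.31  0.75 -0.4 ]
offset mm [-1.6 -1.1  4.7] rot [ 0.0008 -0.0009  0.0001]
```

In the tool's units: 4 mm is 0.004, 3 mm is 0.003.

Emit:
servo_tool(
  rows=[
    {"offset": [-0.001,-0.001,0.003],"delta_rot": [0,0,0]},
    {"offset": [-0.001,-0.001,0.004],"delta_rot": [0,0,0]},
    {"offset": [-0.001,-0.001,0.004],"delta_rot": [0,0,0]},
  ],
)

```text
t: 25.4
tool_pos: [0.5043, 0.3532, 0.0446]
orientation: [3.142, -0.0, 1.571]
force: [0.4, -0.7, -0.8]
gripper_width: 0.153
grip_force: 20.0
```

Emit:
servo_tool(
  rows=[
    {"offset": [0,0,0],"delta_rot": [0,0,0]},
    {"offset": [0,0,0],"delta_rot": [0,0,0]},
    {"offset": [0,0,0],"delta_rot": [0,0,0]},
    {"offset": [0,0,0],"delta_rot": [0,0,0]},
  ],
  jaw=0.2,
)

```text
t: 25.9
tool_pos: [0.5044, 0.3532, 0.0446]
orientation: [3.142, -0.0, 1.571]
force: [0.5, 0.2, -1.1]
gripper_width: 0.389
grip_force: 0.0
```

In the tool's units: -160 mm is -0.16, -110 mm is -0.11.

Emit:
servo_tool(
  rows=[
    {"offset": [0,0,-0.02],"delta_rot": [0,0,0]},
    {"offset": [0,0,-0.06],"delta_rot": [0,0,0]},
    {"offset": [0,0,-0.11],"delta_rot": [0,0,0]},
    {"offset": [0,0,-0.16],"delta_rot": [0,0,0]},
    {"offset": [0,0,-0.16],"delta_rot": [0,0,0]},
  ],
)

```text
t: 26.52
tool_pos: [0.5072, 0.3544, 0.2108]
orientation: [3.133, -0.007, 1.57]
force: [0.2, -1.0, -0.3]
gripper_width: 0.398
grip_force: 0.0
```

```bash
python3 g.py .6305 -.1085 .2 90
```

```text
t 26.52 pos [0.5072 0.3544 0.2108] rpy deg [179.52  -0.42  89.97] w 0.398 gf 0.0 F [ 0.2 -1.  -0.3] j [-1.02  0.41  0.46  1.73 -0.21  1.04 -0.49]
offset mm [-462.9  123.5    8.4] rot [ 0.0083 -0.0074 -0.0005]
```

In the tool's units: -275 mm is -0.275, -220 mm is -0.22.

Emit:
servo_tool(
  rows=[
    {"offset": [-0.055,0.015,0],"delta_rot": [0,0,0]},
    {"offset": [-0.11,0.03,0],"delta_rot": [0,0,0]},
    {"offset": [-0.165,0.045,0],"delta_rot": [0,0,0]},
    {"offset": [-0.22,0.06,0],"delta_rot": [0,0,0]},
    {"offset": [-0.275,0.075,0],"delta_rot": [0,0,0]},
  ],
  jaw=-0.2,
)

```text
t: 27.15
tool_pos: [0.5792, 0.0763, 0.2047]
orientation: [-3.141, -0.0, 1.571]
force: [1.3, 0.0, -0.5]
gripper_width: 0.6
grip_force: 0.0
```

In the tool's units: -188 mm is -0.188, -160 mm is -0.16.

Emit:
servo_tool(
  rows=[
    {"offset": [-0.055,0.014,0],"delta_rot": [0,0,0]},
    {"offset": [-0.11,0.028,0],"delta_rot": [0,0,0]},
    {"offset": [-0.16,0.042,0],"delta_rot": [0,0,0]},
    {"offset": [-0.188,0.048,0],"delta_rot": [0,0,0]},
    {"offset": [-0.188,0.048,0],"delta_rot": [0,0,0]},
  ],
)

```text
t: 27.78
tool_pos: [0.6267, -0.1135, 0.2046]
orientation: [-3.141, 0.002, 1.565]
force: [-0.5, -0.3, 1.0]
gripper_width: 0.598
grip_force: 0.0
```

```bash
python3 g.py .6305 -.1085 .071 90
python3 - <<'E'
from h import *
from scipy.spatial.transform import Rotation as Ro
s=manip.observe(); im=manip.get_image("wrist")[:,:,::-1].copy(); cv2.imwrite("pics/w6.png",im)
c=manip.camera_model("wrist"); T=np.array(c["tool_from_camera"]); R=Ro.from_euler("xyz",s["orientation"]).as_matrix()
q=np.linalg.inv(T)@np.r_[R.T@(np.array((.6305,-.1085,.098))-s["tool_pos"]),1]; u=c["mtx"]@q[:3]; print(u[:2]/u[2])
E
```

```text
t 27.77 pos [ 0.6267 -0.1135  0.2046] rpy deg [-1.7998e+02  9.0000e-02  8.9680e+01] w 0.598 gf 0.0 F [-0.5 -0.3  1. ] j [-0.29  0.47  0.57  1.69 -0.28  1.07  0.36]
offset mm [  5.2   3.8 133.6] rot [-0.0004  0.0015 -0.0055]
[330.27359555 230.06847504]
```

View pics/w6.png

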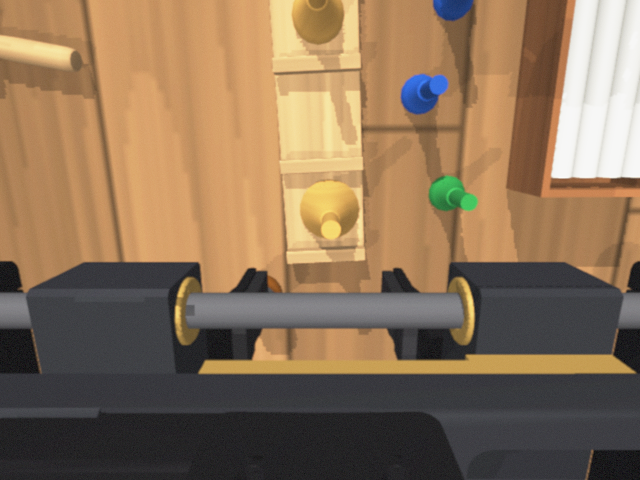

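The large head's stem top is at (332,230), where the prediction was (330,230). I descend and grip.

In the tool's units: 132 mm is 0.132, 115 mm is 0.115.

Emit:
servo_tool(
  rows=[
    {"offset": [0.004,0.004,0.04],"delta_rot": [0,0,0]},
    {"offset": [0.004,0.004,0.08],"delta_rot": [0,0,0]},
    {"offset": [0.004,0.004,0.115],"delta_rot": [0,0,0]},
    {"offset": [0.004,0.004,0.132],"delta_rot": [0,0,0]},
    {"offset": [0.004,0.004,0.132],"delta_rot": [0,0,0]},
  ],
)

```text
t: 28.45
tool_pos: [0.6308, -0.1045, 0.0718]
orientation: [-3.14, -0.001, 1.572]
force: [-0.1, -0.1, -1.3]
gripper_width: 0.604
grip_force: 0.0
```

Emit:
servo_tool(
  rows=[
    {"offset": [0,0,0],"delta_rot": [0,0,0]},
    {"offset": [0,0,0],"delta_rot": [0,0,0]},
    {"offset": [0,0,0],"delta_rot": [0,0,0]},
    {"offset": [0,0,0],"delta_rot": [0,0,0]},
    {"offset": [0,0,0],"delta_rot": [0,0,0]},
  ],
  jaw=1,
  newtons=25,
)

```text
t: 29.08
tool_pos: [0.6313, -0.1059, 0.0727]
orientation: [-3.142, -0.0, 1.571]
force: [-0.9, 0.4, 1.1]
gripper_width: 0.15
grip_force: 25.0
```

Emit:
servo_tool(
  rows=[
    {"offset": [0,0,0],"delta_rot": [0,0,0]},
    {"offset": [0,0,0],"delta_rot": [0,0,0]},
  ],
)

```text
t: 29.32
tool_pos: [0.6313, -0.1059, 0.0727]
orientation: [-3.142, -0.0, 1.571]
force: [-0.2, 1.1, 2.1]
gripper_width: 0.153
grip_force: 25.0
```

Emit:
servo_tool(
  rows=[
    {"offset": [0,0,-0.02],"delta_rot": [0,0,0]},
    {"offset": [0,0,-0.06],"delta_rot": [0,0,0]},
    {"offset": [0,0,-0.1],"delta_rot": [0,0,0]},
    {"offset": [0,0,-0.13],"delta_rot": [0,0,0]},
    {"offset": [0,0,-0.13],"delta_rot": [0,0,0]},
  ],
)

```text
t: 29.95
tool_pos: [0.6329, -0.1066, 0.2059]
orientation: [3.135, 0.0, 1.571]
force: [0.9, -0.3, -2.6]
gripper_width: 0.158
grip_force: 25.0
```

```bash
python3 g.py .588 .346 .2 90
```

```text
t 29.95 pos [ 0.6329 -0.1066  0.2059] rpy deg [1.7964e+02 3.0000e-02 8.9980e+01] w 0.158 gf 25.0 F [ 0.9 -0.3 -2.6] j [-0.3   0.47  0.57  1.68 -0.28  1.07  0.35]
offset mm [452.6 -45.1   5.4] rot [ 0.0063  0.0005 -0.0003]
```

In the tool's units: 260 mm is 0.26, 205 mm is 0.205.

Emit:
servo_tool(
  rows=[
    {"offset": [0.04,-0.004,0],"delta_rot": [0,0,0]},
    {"offset": [0.095,-0.009,0],"delta_rot": [0,0,0]},
    {"offset": [0.15,-0.015,0],"delta_rot": [0,0,0]},
    {"offset": [0.205,-0.02,0],"delta_rot": [0,0,0]},
    {"offset": [0.26,-0.026,0],"delta_rot": [0,0,0]},
  ],
)

```text
t: 30.58
tool_pos: [0.604, 0.1557, 0.201]
orientation: [-3.139, 0.001, 1.571]
force: [0.5, -0.2, -0.8]
gripper_width: 0.155
grip_force: 25.0
```

In the tool's units: 192 mm is 0.192, 160 mm is 0.16.

Emit:
servo_tool(
  rows=[
    {"offset": [0.055,-0.005,0],"delta_rot": [0,0,0]},
    {"offset": [0.11,-0.011,0],"delta_rot": [0,0,0]},
    {"offset": [0.16,-0.017,0],"delta_rot": [0,0,0]},
    {"offset": [0.192,-0.02,0],"delta_rot": [0,0,0]},
    {"offset": [0.192,-0.02,0],"delta_rot": [0,0,0]},
  ],
)

```text
t: 31.2
tool_pos: [0.5828, 0.3502, 0.2002]
orientation: [-3.138, 0.0, 1.577]
force: [-0.9, -0.5, -2.2]
gripper_width: 0.149
grip_force: 25.0
```

In the tool's units: 115 mm is 0.115, 100 mm is 0.1.

Emit:
servo_tool(
  rows=[
    {"offset": [0,0,0.03],"delta_rot": [0,0,0]},
    {"offset": [0,0,0.07],"delta_rot": [0,0,0]},
    {"offset": [0,0,0.1],"delta_rot": [0,0,0]},
    {"offset": [0,0,0.115],"delta_rot": [0,0,0]},
    {"offset": [0,0,0.115],"delta_rot": [0,0,0]},
  ],
)

```text
t: 31.82
tool_pos: [0.5849, 0.3448, 0.0864]
orientation: [-3.14, 0.002, 1.57]
force: [0.1, 0.5, -2.3]
gripper_width: 0.152
grip_force: 25.0
```

```bash
python3 g.py .588 .346 .0687 90
```

```text
t 31.82 pos [0.5849 0.3448 0.0864] rpy deg [-1.7989e+02  1.0000e-01  8.9940e+01] w 0.152 gf 25.0 F [ 0.1  0.5 -2.3] j [-0.89  0.65  0.44  1.67 -0.33  0.9  -0.32]
offset mm [ 1.2  3.1 17.7] rot [-0.0019  0.0018 -0.0011]
```

In the tool's units: 18 mm is 0.018, 16 mm is 0.016.

Emit:
servo_tool(
  rows=[
    {"offset": [0.001,0.003,0.008],"delta_rot": [0,0,0]},
    {"offset": [0.001,0.003,0.013],"delta_rot": [0,0,0]},
    {"offset": [0.001,0.003,0.016],"delta_rot": [0,0,0]},
    {"offset": [0.001,0.003,0.018],"delta_rot": [0,0,0]},
    {"offset": [0.001,0.003,0.018],"delta_rot": [0,0,0]},
  ],
)

```text
t: 32.45
tool_pos: [0.5883, 0.3472, 0.0695]
orientation: [-3.141, -0.0, 1.571]
force: [0.0, -0.2, -2.5]
gripper_width: 0.151
grip_force: 25.0
```

Emit:
servo_tool(
  rows=[
    {"offset": [0,0,0],"delta_rot": [0,0,0]},
    {"offset": [0,0,0],"delta_rot": [0,0,0]},
  ],
)

```text
t: 32.7
tool_pos: [0.5884, 0.3472, 0.0697]
orientation: [3.141, -0.0, 1.571]
force: [-0.0, 1.5, -1.6]
gripper_width: 0.15
grip_force: 25.0
```

In the tool's units: 1 mm is 0.001.

Emit:
servo_tool(
  rows=[
    {"offset": [0,0,0.001],"delta_rot": [0,0,0]},
    {"offset": [0,0,0.001],"delta_rot": [0,0,0]},
  ],
)

```text
t: 32.95
tool_pos: [0.5885, 0.3472, 0.0687]
orientation: [3.141, -0.0, 1.571]
force: [-1.8, 0.5, -0.5]
gripper_width: 0.154
grip_force: 25.0
```

Emit:
servo_tool(
  rows=[
    {"offset": [0,0,0],"delta_rot": [0,0,0]},
    {"offset": [0,0,0],"delta_rot": [0,0,0]},
    {"offset": [0,0,0],"delta_rot": [0,0,0]},
    {"offset": [0,0,0],"delta_rot": [0,0,0]},
  ],
  jaw=0.2,
)

```text
t: 33.45
tool_pos: [0.5884, 0.3471, 0.0686]
orientation: [3.141, -0.0, 1.571]
force: [0.2, -0.1, 0.2]
gripper_width: 0.392
grip_force: 0.0
```

In the tool's units: -160 mm is -0.16, -110 mm is -0.11.

Emit:
servo_tool(
  rows=[
    {"offset": [0,0,-0.02],"delta_rot": [0,0,0]},
    {"offset": [0,0,-0.06],"delta_rot": [0,0,0]},
    {"offset": [0,0,-0.11],"delta_rot": [0,0,0]},
    {"offset": [0,0,-0.16],"delta_rot": [0,0,0]},
    {"offset": [0,0,-0.16],"delta_rot": [0,0,0]},
  ],
)

```text
t: 34.08
tool_pos: [0.5913, 0.3479, 0.2355]
orientation: [3.132, -0.006, 1.57]
force: [0.6, -0.2, 0.4]
gripper_width: 0.401
grip_force: 0.0
```

In the tool's units: 150 mm is 0.15, 100 mm is 0.1.

Emit:
servo_tool(
  rows=[
    {"offset": [0.05,0,-0.01],"delta_rot": [0,0,0]},
    {"offset": [0.1,0,-0.02],"delta_rot": [0,0,0]},
    {"offset": [0.15,0,-0.02],"delta_rot": [0,0,0]},
    {"offset": [0.15,0,-0.02],"delta_rot": [0,0,0]},
  ],
)

```text
t: 34.58
tool_pos: [0.5852, 0.5029, 0.247]
orientation: [-3.139, -0.002, 1.579]
force: [0.1, 0.3, 0.0]
gripper_width: 0.403
grip_force: 0.0
```

```bash
python3 g.py
python3 - <<'E'
from rig import manip;import cv2,numpy as np
a=manip.get_image('scene')[:,:,::-1];b=manip.get_image('top')[:,:,::-1]
cv2.imwrite('pics/f.png',np.vstack([cv2.resize(a[150:290,80:540],(782,238)),cv2.resize(b[180:370,70:530],(782,323))]))
E
```

```text
t 34.58 pos [0.5852 0.5029 0.247 ] rpy deg [-1.7986e+02 -9.0000e-02  9.0460e+01] w 0.403 gf 0.0 F [0.1 0.3 0. ] j [-1.03  0.66  0.47  1.26 -0.3   1.3  -0.55]
```

View pics/f.png

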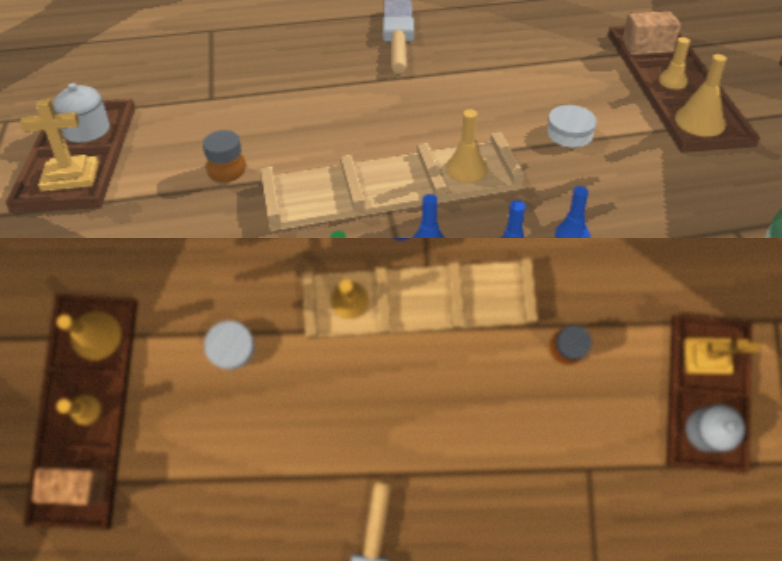

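All five things stand in their pockets, with the cork, small and large heads in the left tray and the pyx and crucifix in the right; the middle head is still in the stand. I check the centres numerically, and hand in if they are good.

Run:
```python
from h import *
f=lambda x,y:(70+x/1.7,180+(y-238)/1.7)
t={"t3":(np.array([.5045,.3528]),np.radians(-4.5)),"t2":(np.array([.5043,-.3523]),np.radians(-5.7))}
ok=True
for n,p,z,k in(("large",(64,322),.094,"t3"),("small",(64,406),.066,"t3"),("cork",(63,487),.050,"t3"),("pyx",(729,427),.066,"t2"),("foot",(709,357),.015,"t2")):
    o,a=t[k]; d=onz("top",f(*p),z)[:2]-o
    u=np.array([np.cos(a)*d[0]+np.sin(a)*d[1],-np.sin(a)*d[0]+np.cos(a)*d[1]])
    pk=np.array([-.084,0,.084] if k=="t3" else [-.042,.042]); e=np.abs(pk-u[0]).min(); print(n,np.round(u,3)); ok&=e<.018 and abs(u[1])<.018
if ok: print(manip.close_job())
```

```text
large [ 0.083 -0.002]
small [-0.002 -0.001]
cork [-0.085 -0.004]
pyx [-0.043 -0.   ]
foot [0.039 0.001]
the job is handed in; nothing more can be done
None
```

Both kits are made up and the job was handed in at about 35 s: all five items measured within about 4 mm of their pocket centres, and the middle snuffer head was left in its stand slot (the judge's verdict was not shown).

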